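Dry-fit two candlesticks on their brazing pins

ROBOT

A 6-joint arm with a two-finger parallel gripper is mounted at the origin on the work surface. World frame = base frame: x ahead of the robot, y to its left, z up, the work surface at z = 0. Lengths are in m, angles in rad, forces in N, time in s.
With the tool pointing down it reaches from about 0.35 to 0.85 m from the base axis. Payload 8.1 kg.
Tool frame: the origin (TCP) lies on the centre line of the jaws, within the pads' length; the fingertips stand 17 mm ahead of it and the grasp point (between the pads) lies 2 mm behind it; z points along the fingers, y is the line along which they close (so a half turn about z gives the same grasp; the last joint's range is limited). The gripper opens to 93 mm and grips with 3 to 60 N. Pads are 15 mm wide; open, the fingers measure 128 mm over their backs; the gripper's body (75 mm by 188 mm) begins 65 mm behind the grasp point.
Start: joints at [-1.33, 0.13, 1.488, -0, 1.523, -0.085], TCP at [0.192, -0.568, 0.236] pointing down, gripper open.
Joint ranges: [-2.96, 2.96], [-0.89, 2.26], [0.02, 2.5], [-1.34, 4.48], [0, 2.73], [-2.66, 2.66]. Speed limits (rad/s): [2.39, 2.39, 2.79, 3.14, 3.14, 3.14].

INTERFACE

Orientations are given as a rotation vector (axis times angle).
In Python, from plant import status, eyes, robot gives the robot as it stands. The module is installed in compiled form; this text tells all that it offers.
- The arm moves only by the tool servo_tool, never from a script. Its argument "plan" is text: rows parted by semicolons, each of 4 numbers parted by spaces: the shift along the tool's x, y, z in m, then the turn about the tool's z in degrees. A call has 1 to 12 rows; each row is the pose to reach, as a shift and turn from the pose commanded when the call began, along the tool's axes at that moment; what a row does not reach only later rows make up. A row lasts 1/12 s, in which the tool goes at most 41.7 mm and 7.16 degrees, less where a joint would pass 70% of its speed; a pose out of reach is approached as far as the arm can. A call with a gripper value outside its range is refused whole. "grip" is the closure, from -1 (fully open) to 1 (shut), set as the call begins (left out, the last holds). The fingers move at their own pace and stop on an object; "grip_force" is the grip in N (left out, the last holds). Time passes only in rows, so rows that repeat a pose let the fingers close. It gives the time, the measured TCP pose, the force, the opening and the grip force at its end, in the units of the state.
- status.read_state(): the state, without advancing time (a new reading comes with each control period).
- eyes.read_camera(name): name is "scene" or "top"; returns a dict with "image" (420x560x3 uint8, blue, green, red), "fovy" (degrees; the focal length in pixels is half the picture's height over the tangent of half this angle, whatever the lens; pixels are square), "cx", "cy" (the principal point, pixels), "world_from_camera" (4x4, takes a point from camera to world coordinates). Camera axes: x right, y down, z forward; pixel columns grow to the right and rows downward; lengths in m; the calibration is good to about 2 mm. A picture is of the moment at which its call begins. There is no depth.
- robot.close_job(): hands the job in; it is judged then, once.
The state is a dict: "t": time; "q": joint angles; "dq": joint speeds; "joint_torque": joint torques, N m; "tool_pos": TCP position; "orientation": TCP orientation; "force": force on the tool from outside, world axes, zero at the start; "wrist_torque": the same for the moment, N m; "opening": finger opening in m; "gripper_force": force on a finger pad.
Only numpy, scipy, OpenCV 4.12 (cv2) and the standard library are available. Lean on these libraries where they do the work, as an engineer would, in place of code of your own. Each camera call takes 0.05 s, during which the arm holds its last target. There are 200 camera calls.

TASK

Put the two candlesticks together on their brazing pins, ready for the torch. On the red brick's pin thread the copper foot first, then the brass sleeve, then the pointed green cap; on the white brick's pin thread the steel foot and then the round-topped blue cap, every part upright and sitting flat on the one below. It does not matter which candlestick you do first; leave the amber flux jar standing where it is.

Things in the scene. Friction and masses are not known exactly. Their poses are not given: they have to be found in the camera images.
- red_jig: Round brick-red firebrick disc, 80 mm across and 12 mm thick, fixed to the table, with a bright steel pin standing in its middle: 10 mm thick, its top 62 mm above the table, the last 6 mm tapering to 4 mm. Origin: centre of the underside, on the table; z up. Stack heights of the undersides above the table when seated: copper foot 12 mm, brass sleeve 28 mm, green cap 52 mm.
- white_jig: The same disc in white, 80 mm across and 12 mm thick, fixed to the table, with a shorter steel pin of the same thickness and taper, its top 40 mm above the table. Origin: centre of the underside, on the table; z up. Stack heights of the undersides above the table when seated: steel foot 12 mm, blue cap 28 mm.
- copper_foot: Copper-coloured thick ring, 56 mm across, 16 mm high, with a ring of 12 small brass beads on its top, with a straight bore of 22 mm right through; about 120 g. Origin: centre of its underside; z points up. It stands upright on the table at the start; its yaw does not matter.
- steel_foot: Silvery steel thick ring, 56 mm across, 16 mm high, with 6 small dark beads on its top, with a straight bore of 22 mm right through; about 120 g. Origin: centre of its underside; z points up. It stands upright on the table at the start; its yaw does not matter.
- brass_sleeve: Yellow brass tube, 38 mm across, 24 mm high, with a straight bore of 22 mm right through; about 90 g. Origin: centre of its underside; z points up. It stands upright on the table at the start; its yaw does not matter.
- green_cap: Green enamelled cap ending in a cone, 34 mm across, 46 mm high, with a bore of 22 mm, 20 mm deep, open only at the underside, so it slips over the end of a pin; grip it on the upright 20 mm of its side; about 70 g. Origin: centre of its underside; z points up. It stands upright on the table at the start; its yaw does not matter.
- blue_cap: Blue enamelled cap with a rounded top, 34 mm across, 37 mm high, with a bore of 22 mm, 20 mm deep, open only at the underside, so it slips over the end of a pin; grip it on the upright 20 mm of its side; about 70 g. Origin: centre of its underside; z points up. It stands upright on the table at the start; its yaw does not matter.
- flux_jar: Bystander: small amber glass jar with a yellow lid, 42 mm across, 62 mm high, standing loose among the parts. Not to be moved. Origin: centre of its underside; z up.
Mind the look-alikes: they are no part of the job. There is more than one size of the red_jig; the one meant has the size given above. Of the things that look like the blue_cap, the middle-sized one is meant.

How it is judged:
By the outcome, as a careful person would: the job done as asked, in the order asked, and still so for the second after the job is handed in, with the robot touching nothing.
It also fails if it takes over 118 s, if anything falls off the work surface, if the arm or the gripper's body presses on something with over 40 N, if the wrist force passes 120 N, or if a joint passes its speed limit or range.

## Working session

There is one attempt and no reset: what is moved stays moved. The work goes in short steps, Python scripts to look and compute and a tool call to move; the robot and the scene stay as the last step left them, time stands still between calls to the robot, and variables do not carry over. Pictures are saved under pics/ and viewed, at most 14 in all, crops included, and the job is handed in when it is done.

Besides the shell and the picture viewer there is one more tool, called by a JSON object that holds its "method" and its "body". servo_tool: Moves the arm, as the interface text tells. Its arguments: {"type":"object","properties":{"plan":{"type":"string"},"grip":{"type":"number"},"grip_force":{"type":"number"}},"required":["plan"]}

```bash
mkdir -p pics; ls
cat > h.py <<'E'
import numpy as np,cv2
from plant import status,eyes,robot
def cam(n):
    c=eyes.read_camera(n); return c
def K(c):
    h=c["image"].shape[0]; return h/2/np.tan(np.radians(c["fovy"])/2)
def ray(c,u,v,z):
    f=K(c);T=np.array(c["world_from_camera"]);d=T[:3,:3]@np.array([(u-c["cx"])/f,(v-c["cy"])/f,1]);o=T[:3,3]
    return o+d*(z-o[2])/d[2]
def proj(c,p):
    f=K(c);T=np.linalg.inv(np.array(c["world_from_camera"]));q=T[:3,:3]@np.array(p)+T[:3,3]
    return q[0]/q[2]*f+c["cx"],q[1]/q[2]*f+c["cy"]
E
python3 - <<'E'
from h import *
print(status.read_state())
for n in("top","scene"):
    c=cam(n);cv2.imwrite(f"pics/{n}0.png",c["image"]);print(n,c["fovy"],c["cx"],c["cy"],np.round(c["world_from_camera"],4).tolist())
E
```

```text
pics
{'t': 0.0, 'q': array([-1.33040309e+00,  1.31143671e-01,  1.48929119e+00,  1.04299805e-05,
        1.52295270e+00, -8.54064559e-02]), 'dq': array([ 0.00136882,  0.00024965, -0.00076365,  0.00040913, -0.00214697,
        0.00096044]), 'joint_torque': array([-3.23048507e-04, -5.59840572e+01, -4.91764891e+01,  7.68616889e-02,
        3.52990581e-02, -1.63271097e-04]), 'tool_pos': array([ 0.19193485, -0.5679154 ,  0.2345913 ]), 'orientation': array([-3.09823503e+00, -5.09213417e-01,  2.01839164e-04]), 'force': array([ 0.00677436, -0.54183474,  0.91172443]), 'wrist_torque': array([-0.01423907, -0.03735008, -0.01063301]), 'gripper_force': 0.0, 'opening': 0.09321024634549578}
top 44.07881884263821 282.80665141861857 204.79270690332032 [[-0.0298, -0.9918, 0.1247, 0.3298], [-0.9995, 0.0286, -0.0118, -0.0016], [0.0081, -0.1249, -0.9921, 1.1903], [0.0, 0.0, 0.0, 1.0]]
scene 51.69647519198942 285.6193949780007 209.73448544100427 [[-0.2736, 0.7004, -0.6592, 1.0249], [0.9618, 0.2054, -0.181, 0.1401], [0.0086, -0.6835, -0.7299, 0.6703], [0.0, 0.0, 0.0, 1.0]]
```

View pics/top0.png

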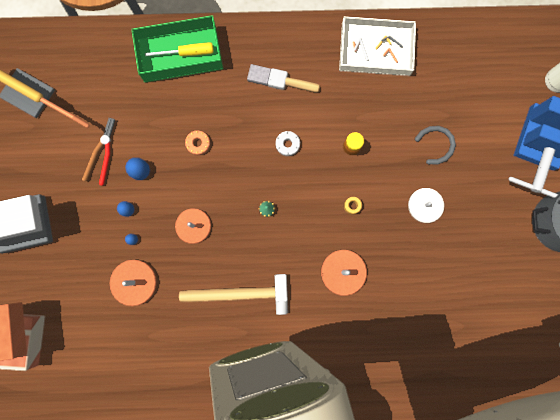

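View pics/scene0.png

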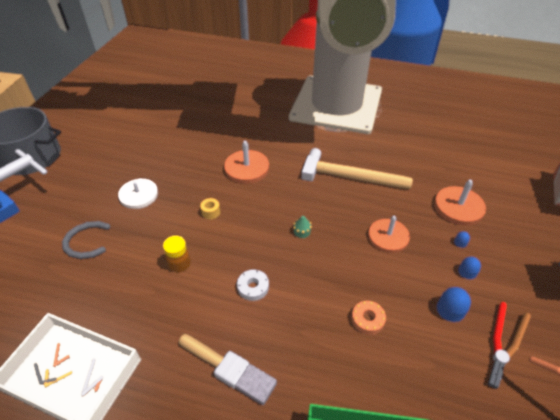

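```bash
cat > m.py <<'E'
from h import *
S={'red':((0,120,120),(12,255,255)),'blue':((105,120,40),(125,255,255)),'yel':((20,120,80),(33,255,255)),'green':((50,50,20),(95,255,255)),'white':((0,0,140),(180,60,255))}
ROI={'top':(90,120,460,310),'scene':(80,130,500,340)}
def blobs(c,n,amin=40):
    hsv=cv2.cvtColor(c["image"],cv2.COLOR_BGR2HSV);x0,y0,x1,y1=ROI[n]
    for k,(a,b) in S.items():
        m=cv2.inRange(hsv,a,b);r=np.zeros_like(m);r[y0:y1,x0:x1]=m[y0:y1,x0:x1]
        r=cv2.morphologyEx(r,cv2.MORPH_CLOSE,np.ones((3,3)))
        for q in cv2.findContours(r,cv2.RETR_EXTERNAL,cv2.CHAIN_APPROX_NONE)[0]:
            if cv2.contourArea(q)<amin or len(q)<5: continue
            h=cv2.convexHull(q)
            e=cv2.fitEllipse(h) if len(h)>5 else None
            if e is None: continue
            yield k,e,cv2.boundingRect(q)
if __name__=="__main__":
    for n in("top","scene"):
        c=cam(n)
        for k,e,b in blobs(c,n):
            p=ray(c,*e[0],0.010);f=K(c);d=np.linalg.norm(p-np.array(c["world_from_camera"])[:3,3])
            print(n,k,np.round(e[0],1),b,"mm",np.round(np.array(e[1])/f*d*1000,0),"xy@10mm",np.round(p[:2],4))
        x0,y0,x1,y1=ROI[n]
        cv2.imwrite(f"pics/{n}_crop.png",cv2.resize(c["image"][y0:y1,x0:x1],(800,int(800*(y1-y0)/(x1-x0))),interpolation=cv2.INTER_CUBIC))
E
python3 m.py
```

```text
top red [107.7 129.6] (90, 123, 14, 35) mm [21. 25.] xy@10mm [0.6665 0.3869]
top red [280.5 229.2] (90, 120, 370, 190) mm [892. 979.] xy@10mm [ 0.4222 -0.0085]
top blue [131.1 238.9] (125, 234, 13, 11) mm [24. 29.] xy@10mm [0.4101 0.331 ]
top blue [125.2 208.6] (117, 202, 17, 14) mm [33. 40.] xy@10mm [0.4797 0.3448]
top blue [137.1 168.4] (126, 158, 24, 22) mm [49. 58.] xy@10mm [0.5725 0.3181]
top yel [352.6 204.5] (345, 197, 16, 16) mm [36. 37.] xy@10mm [ 0.4741 -0.1757]
top yel [354.5 140.9] (346, 132, 18, 18) mm [42. 44.] xy@10mm [ 0.6234 -0.1871]
top green [266.5 208.3] (260, 201, 14, 15) mm [32. 33.] xy@10mm [0.4711 0.022 ]
top white [280.6 291.3] (274, 274, 13, 36) mm [ 31. 117.] xy@10mm [ 0.2826 -0.0047]
top white [425.9 205. ] (408, 188, 36, 35) mm [82. 86.] xy@10mm [ 0.4681 -0.3442]
top white [287.2 142.8] (276, 131, 24, 24) mm [56. 58.] xy@10mm [ 0.6232 -0.0301]
top white [106.8 131.9] (100, 120, 13, 24) mm [28. 62.] xy@10mm [0.6609 0.389 ]
scene red [298.5 230.7] (80, 130, 420, 210) mm [ 556. 1216.] xy@10mm [0.4766 0.0167]
scene blue [453.8 303.9] (438, 288, 32, 33) mm [56
[... 156 characters left out ...]
mm [25. 30.] xy@10mm [0.4057 0.3322]
scene yel [174.4 246. ] (163, 235, 23, 23) mm [46. 48.] xy@10mm [ 0.5813 -0.2035]
scene yel [209.3 204.9] (201, 199, 18, 12) mm [26. 37.] xy@10mm [ 0.4602 -0.1817]
scene green [301.8 227.2] (294, 216, 16, 21) mm [32. 42.] xy@10mm [0.4656 0.0208]
scene white [ 90.9 336.7] (80, 326, 33, 14) mm [ 23. 171.] xy@10mm [ 0.7908 -0.2508]
scene white [252.9 284. ] (237, 269, 32, 32) mm [56. 59.] xy@10mm [ 0.621 -0.03 ]
scene white [137.8 193. ] (118, 178, 40, 31) mm [67. 92.] xy@10mm [ 0.4708 -0.3431]
scene white [311.4 164.5] (302, 148, 19, 33) mm [36. 83.] xy@10mm [ 0.2738 -0.0056]
scene white [245.9 152.1] (243, 141, 6, 24) mm [14. 61.] xy@10mm [ 0.2745 -0.1659]
```

View pics/top_crop.png

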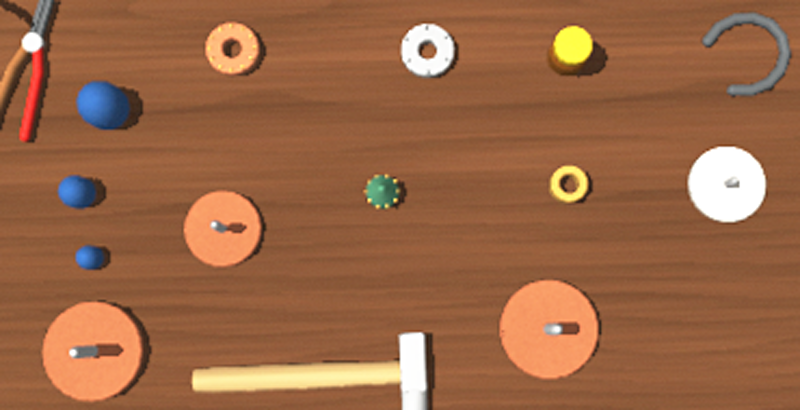

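(Top view.) Candidates:
- **Red jigs:** (193,226), (133,283) and (344,272). The first is about 80 mm across and is the one meant; the other two are about 100 mm.
- **Blue caps:** (137,168) large, (125,209) middle, about 34 mm, and (132,239) small. The middle one is meant.
- **Feet:** copper (197,143) with brass beads, steel (288,143) with dark beads.
- **Other yellow things:** the sleeve is at (353,205); the jar lid at (354,141) is not to be touched.

Next I refine the positions.

```bash
cat > m2.py <<'E'
from m import *
S['red']=((3,90,185),(16,220,255)); S['white']=((0,0,130),(180,70,255))
# name: colour, approx xy, half height, diameter
P={'red_jig':('red',(.433,.187),.010),'copper':('red',(.622,.178),.009),'steel':('white',(.622,-.03),.009),'sleeve':('yel',(.468,-.178),.013),
 'green':('green',(.469,.021),.012),'blue':('blue',(.475,.345),.017),'white_jig':('white',(.47,-.343),.010)}
def meas():
    out={}
    for n in("top","scene"):
        c=cam(n);B=list(blobs(c,n))
        for k,(col,xy,z) in P.items():
            for kk,e,b in B:
                p=ray(c,*e[0],z)
                if kk==col and np.linalg.norm(p[:2]-xy)<.035:
                    d=np.linalg.norm(p-np.array(c["world_from_camera"])[:3,3])
                    print(k,n,np.round(e[0],1),np.round(np.array(e[1])/K(c)*d*1000,0),np.round(p[:2],4),"r",round(np.hypot(p[0],p[1]),3))
                    out[k,n]=p
    return out
if __name__=="__main__": meas()
E
python3 m2.py
```

```text
red_jig top [192.2 225.5] [80. 82.] [0.4366 0.1922] r 0.477
copper top [196.7 141.8] [56. 58.] [0.6317 0.1804] r 0.657
steel top [287.2 142.9] [56. 58.] [ 0.6234 -0.0301] r 0.624
sleeve top [352.6 204.5] [36. 37.] [ 0.4738 -0.1752] r 0.505
green top [266.4 208.3] [31. 32.] [0.4708 0.0222] r 0.471
blue top [125.2 208.7] [33. 40.] [0.4787 0.3428] r 0.589
white_jig top [425.8 205.1] [83. 86.] [ 0.4679 -0.3441] r 0.581
red_jig scene [389.2 234.1] [62. 85.] [0.4344 0.1921] r 0.475
copper scene [369.1 315.3] [52. 62.] [0.6248 0.1802] r 0.65
steel scene [253.1 284.1] [58. 60.] [ 0.6204 -0.03  ] r 0.621
sleeve scene [209.3 204.9] [26. 37.] [ 0.4628 -0.1803] r 0.497
green scene [301.8 227.3] [31. 43.] [0.4678 0.0212] r 0.468
blue scene [469.6 267.5] [36. 43.] [0.4798 0.3436] r 0.59
white_jig scene [137.7 193. ] [68. 93.] [ 0.4707 -0.3433] r 0.583
```

View pics/scene_crop.png

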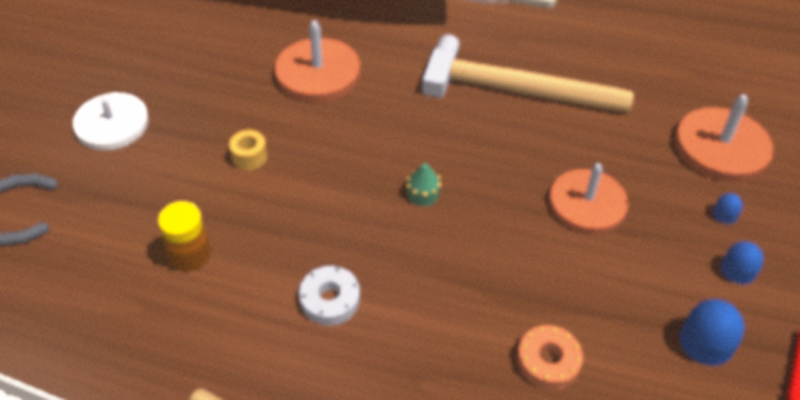

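(Scene view.) It agrees with the top view to a few mm. The small red jig is at crop (590,200), the middle blue cap at (742,262), the steel foot at (330,295), and the jar at (184,235).

First move: square up the tool and fly over the steel foot.

{"method": "servo_tool", "body": {"plan": "0.58 -0.372 0 18.7;0.58 -0.372 0 18.7;0.58 -0.372 0 18.7;0.58 -0.372 0 18.7;0.58 -0.372 0 18.7;0.58 -0.372 0 18.7;0.58 -0.372 0 18.7;0.58 -0.372 0 18.7;0.58 -0.372 0 18.7;0.58 -0.372 0 18.7;0.58 -0.372 0 18.7;0.58 -0.372 0 18.7", "grip": -1, "grip_force": 25}}

```text
t: 1.3
tool_pos: [0.5048, -0.1767, 0.2359]
orientation: [3.141, -0.001, 0.001]
force: [0.1, -0.4, 0.9]
opening: 0.0928
gripper_force: 0.0
```

```bash
cat > go.py <<'E'
import sys,numpy as np
from plant import status
from scipy.spatial.transform import Rotation as R
s=status.read_state();p=s['tool_pos'];r=R.from_rotvec(s['orientation'])
t=np.array([float(a) for a in sys.argv[1:4]]);M=r.as_matrix()
x=M[:,0];yaw=np.degrees(np.arctan2(x[1],x[0]))
print("t",s['t'],"pos",np.round(p,4),"yaw",round(yaw,2),"zax",np.round(M[:,2],3),"q6",round(s['q'][5],2),"shift",np.round(M.T@(t-p),4),"turn",round(yaw,1),"F",np.round(s['force'],1),"open",round(s['opening'],4))
E
python3 go.py .622 -.03 .10
```

```text
t 1.3 pos [ 0.5048 -0.1767  0.2359] yaw -0.03 zax [ 0. -0. -1.] q6 1.14 shift [ 0.117  -0.1468  0.1359] turn -0.0 F [ 0.1 -0.4  0.9] open 0.0928
```

{"method": "servo_tool", "body": {"plan": "0.117 -0.147 0.1 0;0.117 -0.147 0.1 0;0.117 -0.147 0.1 0;0.117 -0.147 0.1 0;0.117 -0.147 0.1 0;0.117 -0.147 0.1 0;0.117 -0.147 0.1 0;0.117 -0.147 0.1 0;0.117 -0.147 0.1 0"}}

```text
t: 2.05
tool_pos: [0.6212, -0.0329, 0.1369]
orientation: [3.141, -0.002, 0.002]
force: [0.7, -0.6, -0.9]
opening: 0.0929
gripper_force: 0.0
```

```bash
python3 go.py .622 -.03 .021
```

```text
t 2.05 pos [ 0.6212 -0.0329  0.1369] yaw -0.08 zax [ 0.001 -0.001 -1.   ] q6 1.44 shift [ 0.0007 -0.003   0.1159] turn -0.1 F [ 0.7 -0.6 -0.9] open 0.0929
```

{"method": "servo_tool", "body": {"plan": "0 0 0.04 0;0 0 0.08 0;0 0 0.1 0;0 0 0.11 0;0 0 0.115 0;0 0 0.115 0;0 0 0.115 0;0 0 0.115 0"}}

```text
t: 2.72
tool_pos: [0.6229, -0.0323, 0.0234]
orientation: [3.141, -0.002, 0.006]
force: [0.2, 1.3, -0.6]
opening: 0.0929
gripper_force: 0.0
```

```bash
python3 go.py .622 -.03 .021
python3 - <<'E'
from h import *
for n in("top","scene"):
    c=cam(n);u,v=map(int,proj(c,(.622,-.03,.03)));cv2.imwrite(f"pics/g_{n}.png",cv2.resize(c["image"][v-50:v+50,u-65:u+65],(390,300)))
cv2.imwrite("pics/g1.png",np.hstack([cv2.imread("pics/g_top.png"),cv2.imread("pics/g_scene.png")]))
E
```

```text
t 2.7167 pos [ 0.6229 -0.0323  0.0234] yaw -0.06 zax [ 0.004 -0.001 -1.   ] q6 1.44 shift [-0.0009 -0.0023  0.0024] turn -0.1 F [ 0.2  1.3 -0.6] open 0.0929
```

View pics/g1.png

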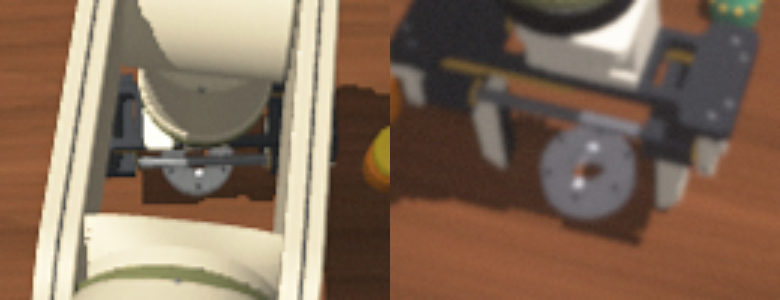

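The steel foot sits between the fingers (right crop, about (588,172)). Trimming and closing.

{"method": "servo_tool", "body": {"plan": "0 -0.002 0.002 0;0 -0.002 0.002 0;0 -0.002 0.002 0;0 -0.002 0.002 0;0 -0.002 0.002 0;0 -0.002 0.002 0;0 -0.002 0.002 0;0 -0.002 0.002 0;0 -0.002 0.002 0;0 -0.002 0.002 0", "grip": 1, "grip_force": 25}}

```text
t: 3.65
tool_pos: [0.6209, -0.0297, 0.0186]
orientation: [-3.142, 0.001, 0.0]
force: [-0.6, 0.1, 0.1]
opening: 0.0577
gripper_force: 25.0
```

{"method": "servo_tool", "body": {"plan": "0 0 0 0;0 0 -0.01 0;0 0 -0.04 0;0 0 -0.08 0;0 0 -0.09 0;0 0 -0.09 0;0 0 -0.09 0;0 0 -0.09 0"}}

```text
t: 4.32
tool_pos: [0.6198, -0.0296, 0.1069]
orientation: [-3.141, 0.001, 0.004]
force: [-0.6, 1.2, -2.2]
opening: 0.0578
gripper_force: 25.0
```

```bash
python3 go.py .469 -.3437 .11
```

```text
t 4.3167 pos [ 0.6198 -0.0296  0.1069] yaw -0.04 zax [-0.003  0.    -1.   ] q6 1.44 shift [-0.1506  0.3142 -0.0028] turn -0.0 F [-0.6  1.2 -2.2] open 0.0578
```

{"method": "servo_tool", "body": {"plan": "-0.151 0.314 -0.01 0;-0.151 0.314 -0.01 0;-0.151 0.314 -0.01 0;-0.151 0.314 -0.01 0;-0.151 0.314 -0.01 0;-0.151 0.314 -0.01 0;-0.151 0.314 -0.01 0;-0.151 0.314 -0.01 0;-0.151 0.314 -0.01 0;-0.151 0.314 -0.01 0;-0.151 0.314 -0.01 0;-0.151 0.314 -0.01 0"}}

```text
t: 5.32
tool_pos: [0.4693, -0.3421, 0.1168]
orientation: [-3.139, 0.001, 0.003]
force: [-0.1, 0.2, -1.2]
opening: 0.0582
gripper_force: 25.0
```

{"method": "servo_tool", "body": {"plan": "0 0 0 0;0 0 0 0;0 0 0 0;0 0 0 0"}}

```text
t: 5.65
tool_pos: [0.4702, -0.3429, 0.1186]
orientation: [-3.142, -0.001, 0.0]
force: [-0.5, 0.5, -1.6]
opening: 0.0582
gripper_force: 25.0
```

```bash
python3 go.py .468 -.3437 .062;python3 - <<'E'
from h import *
L=[]
for n in("top","scene"):
    c=cam(n);u,v=map(int,proj(c,(.469,-.3437,.06)));print(n,proj(c,(.469,-.3437,.04)),proj(c,(.469,-.3437,.1)),u,v);L.append(cv2.resize(c["image"][v-50:v+50,u-65:u+65],(390,300)))
cv2.imwrite("pics/p1.png",np.hstack(L))
E
```

```text
t 5.65 pos [ 0.4702 -0.3429  0.1186] yaw 0.04 zax [-0.  0. -1.] q6 0.85 shift [-0.0022  0.0008  0.0566] turn 0.0 F [-0.5  0.5 -1.6] open 0.0582
top (np.float64(429.37637751089727), np.float64(202.98095932205467)) (np.float64(437.51447061963177), np.float64(199.3578369320412)) 431 201
scene (np.float64(134.52412759019413), np.float64(182.2723390503561)) (np.float64(127.17821170650456), np.float64(160.46355293690243)) 132 175
```

View pics/p1.png

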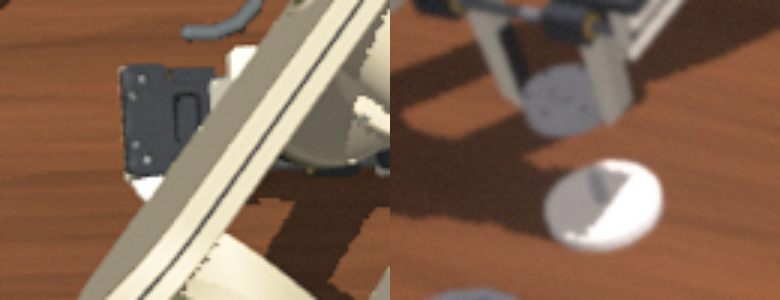

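The foot is held level above the white jig (right crop, about (570,100)), matching the projected target. Lowering it.

{"method": "servo_tool", "body": {"plan": "-0.002 0.001 0.01 0;-0.002 0.001 0.03 0;-0.002 0.001 0.05 0;-0.002 0.001 0.065 0;-0.002 0.001 0.075 0;-0.002 0.001 0.08 0;-0.002 0.001 0.083 0;-0.002 0.001 0.085 0;-0.002 0.001 0.086 0;-0.002 0.001 0.086 0;-0.002 0.001 0.086 0"}}

```text
t: 6.67
tool_pos: [0.4683, -0.3451, 0.0335]
orientation: [3.141, -0.001, 0.002]
force: [-0.2, -0.8, -1.5]
opening: 0.0578
gripper_force: 25.0
```

{"method": "servo_tool", "body": {"plan": "0 0 0.001 0;0 0 0.002 0;0 0 0.003 0;0 0 0.003 0;0 0 0.003 0"}}

```text
t: 7.08
tool_pos: [0.4681, -0.3449, 0.0305]
orientation: [3.141, -0.001, 0.001]
force: [-1.3, 1.3, 5.2]
opening: 0.0582
gripper_force: 25.0
```

{"method": "servo_tool", "body": {"plan": "0 0 0 0;0 0 0 0;0 0 0 0;0 0 0 0;0 0 -0.03 0;0 0 -0.07 0;0 0 -0.1 0;0 0 -0.1 0;0 0 -0.1 0", "grip": -1}}

```text
t: 7.83
tool_pos: [0.4693, -0.346, 0.1326]
orientation: [3.138, -0.001, 0.007]
force: [0.2, -0.2, -0.3]
opening: 0.093
gripper_force: 0.0
```

{"method": "servo_tool", "body": {"plan": "0.011 -0.688 0 0;0.011 -0.688 0 0;0.011 -0.688 0 0;0.011 -0.688 0 0;0.011 -0.688 0 0;0.011 -0.688 0 0;0.011 -0.688 0 0;0.011 -0.688 0 0;0.011 -0.688 0 0;0.011 -0.688 0 0;0.011 -0.688 0 0;0.011 -0.688 0 0"}}

```text
t: 8.83
tool_pos: [0.4745, 0.1571, 0.1279]
orientation: [3.141, -0.001, -0.004]
force: [0.5, 0.6, 0.1]
opening: 0.093
gripper_force: 0.0
```

```bash
python3 go.py .479 .343 .13
```

```text
t 8.8333 pos [0.4745 0.1571 0.1279] yaw -0.03 zax [-0.002 -0.001 -1.   ] q6 1.79 shift [ 0.0044 -0.1859 -0.0022] turn -0.0 F [0.5 0.6 0.1] open 0.093
```

{"method": "servo_tool", "body": {"plan": "0.004 -0.186 0 0;0.004 -0.186 0 0;0.004 -0.186 0 0;0.004 -0.186 0 0;0.004 -0.186 0 0;0.004 -0.186 0 0;0.004 -0.186 0.02 0;0.004 -0.186 0.05 0;0.004 -0.186 0.06 0;0.004 -0.186 0.06 0;0.004 -0.186 0.06 0"}}

```text
t: 9.75
tool_pos: [0.4793, 0.34, 0.0685]
orientation: [3.14, -0.002, -0.004]
force: [0.9, 0.1, 0.7]
opening: 0.0931
gripper_force: 0.0
```

```bash
python3 go.py .479 .343 .022; python3 m2.py
```

```text
t 9.75 pos [0.4793 0.34   0.0685] yaw -0.07 zax [-0.003 -0.002 -1.   ] q6 2.1 shift [-0.0001 -0.003   0.0465] turn -0.1 F [0.9 0.1 0.7] open 0.0931
red_jig top [182.4 234.4] [19. 55.] [0.4169 0.2146] r 0.469
copper top [196.5 141.9] [56. 57.] [0.6315 0.1808] r 0.657
sleeve top [352.5 204.5] [36. 37.] [ 0.4739 -0.1751] r 0.505
green top [266.4 208.6] [32. 34.] [0.4703 0.0223] r 0.471
white_jig top [425.8 205.1] [83. 86.] [ 0.4679 -0.3441] r 0.581
red_jig scene [402.  229.5] [17. 44.] [0.4152 0.2156] r 0.468
copper scene [369.2 315.3] [52. 62.] [0.6248 0.1803] r 0.65
sleeve scene [209.4 204.9] [26. 37.] [ 0.4629 -0.18  ] r 0.497
green scene [302.4 226.9] [34. 45.] [0.4663 0.0221] r 0.467
blue scene [469.2 268. ] [38. 41.] [0.4812 0.3428] r 0.591
white_jig scene [137.5 192.5] [71. 92.] [ 0.4695 -0.3445] r 0.582
```

{"method": "servo_tool", "body": {"plan": "0.001 -0.002 0.02 0;0.001 -0.002 0.035 0;0.001 -0.002 0.043 0;0.001 -0.002 0.046 0;0.001 -0.002 0.046 0"}}

```text
t: 10.27
tool_pos: [0.4812, 0.3432, 0.0238]
orientation: [3.142, -0.001, -0.0]
force: [-0.6, 0.3, -0.5]
opening: 0.093
gripper_force: 0.0
```

{"method": "servo_tool", "body": {"plan": "0 0 0 0;0 0 0 0;0 0 0 0;0 0 0 0;0 0 0 0;0 0 0 0;0 0 0 0;0 0 0 0;0 0 0 0;0 0 0 0;0 0 0 0;0 0 0 0", "grip": 1}}

```text
t: 11.27
tool_pos: [0.4812, 0.3433, 0.0236]
orientation: [-3.142, 0.001, 0.0]
force: [-0.2, 0.9, -0.1]
opening: 0.0336
gripper_force: 25.0
```

```bash
python3 go.py .4685 -.3445 .13
```

```text
t 11.2667 pos [0.4812 0.3433 0.0236] yaw -0.03 zax [-0.  0. -1.] q6 2.1 shift [-0.0123  0.6878 -0.1064] turn -0.0 F [-0.2  0.9 -0.1] open 0.0336
```

{"method": "servo_tool", "body": {"plan": "0 0 -0.01 0;0 0 -0.05 0;0 0 -0.09 0;0 0 -0.1 0;-0.012 0.688 -0.1 0;-0.012 0.688 -0.1 0;-0.012 0.688 -0.1 0;-0.012 0.688 -0.1 0;-0.012 0.688 -0.1 0;-0.012 0.688 -0.1 0;-0.012 0.688 -0.1 0;-0.012 0.688 -0.1 0"}}

```text
t: 12.27
tool_pos: [0.4749, 0.0082, 0.1244]
orientation: [3.141, -0.0, 0.002]
force: [-0.4, 0.1, -0.9]
opening: 0.0337
gripper_force: 25.0
```

```bash
python3 go.py .4685 -.3445 .12
```

```text
t 12.2667 pos [0.4749 0.0082 0.1244] yaw -0.01 zax [ 0.001 -0.    -1.   ] q6 1.48 shift [-0.0063  0.3527  0.0045] turn -0.0 F [-0.4  0.1 -0.9] open 0.0337
```

{"method": "servo_tool", "body": {"plan": "-0.006 0.352 0 0;-0.006 0.352 0 0;-0.006 0.352 0 0;-0.006 0.352 0 0;-0.006 0.352 0 0;-0.006 0.352 0 0;-0.006 0.352 0 0;-0.006 0.352 0 0;-0.006 0.352 0 0;-0.006 0.352 0 0;-0.006 0.352 0 0;-0.006 0.352 0 0"}}

```text
t: 13.27
tool_pos: [0.4689, -0.3411, 0.1236]
orientation: [-3.141, 0.001, 0.0]
force: [0.3, -0.3, -0.4]
opening: 0.0339
gripper_force: 25.0
```

{"method": "servo_tool", "body": {"plan": "0 0 0.02 0;0 0 0.035 0;0 0 0.035 0;0 0 0.035 0;0 0 0.035 0"}}

```text
t: 13.68
tool_pos: [0.4696, -0.3413, 0.0896]
orientation: [3.141, 0.001, 0.001]
force: [-0.1, -0.1, -0.5]
opening: 0.0332
gripper_force: 25.0
```

```bash
python3 go.py .4685 -.3445 .0516;python3 - <<'E'
from h import *
L=[]
for n in("top","scene"):
    c=cam(n);u,v=map(int,proj(c,(.469,-.344,.06)));print(n,proj(c,(.469,-.344,.04)),proj(c,(.469,-.344,.1)),u,v);L.append(cv2.resize(c["image"][v-50:v+50,u-65:u+65],(390,300)))
cv2.imwrite("pics/p2.png",np.hstack(L))
E
```

```text
t 13.6833 pos [ 0.4696 -0.3413  0.0896] yaw 0.04 zax [ 0.001 -0.    -1.   ] q6 0.85 shift [-0.0011  0.0032  0.038 ] turn 0.0 F [-0.1 -0.1 -0.5] open 0.0332
top (np.float64(429.50972446065464), np.float64(202.97714127248537)) (np.float64(437.65498759648546), np.float64(199.35382442450808)) 432 201
scene (np.float64(134.3962840986186), np.float64(182.2447538892056)) (np.float64(127.04439416517738), np.float64(160.43594058991272)) 132 175
```

View pics/p2.png

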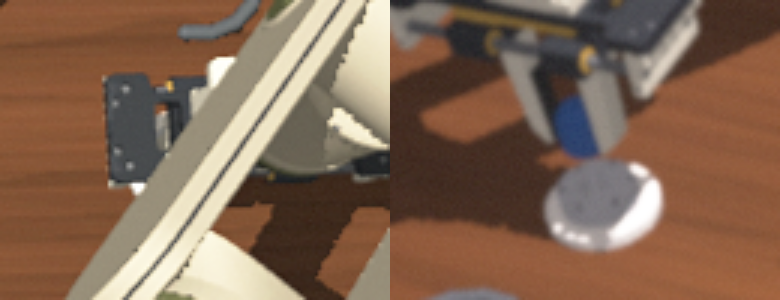

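Steel foot is seated on the white jig (crop (597,190)), with the blue cap just above it. Trimming and lowering.

{"method": "servo_tool", "body": {"plan": "-0.001 0.003 0 0;-0.001 0.003 0.005 0;-0.001 0.003 0.012 0;-0.001 0.003 0.02 0;-0.001 0.003 0.028 0;-0.001 0.003 0.033 0;-0.001 0.003 0.035 0;-0.001 0.003 0.036 0;-0.001 0.003 0.036 0"}}

```text
t: 14.53
tool_pos: [0.4679, -0.3449, 0.0523]
orientation: [-3.141, 0.001, 0.001]
force: [-0.4, 0.2, -0.4]
opening: 0.034
gripper_force: 25.0
```

{"method": "servo_tool", "body": {"plan": "0 0 0.001 0;0 0 0.002 0;0 0 0.002 0;0 0 0.002 0"}}

```text
t: 14.87
tool_pos: [0.4684, -0.3453, 0.0516]
orientation: [3.141, -0.001, 0.002]
force: [-1.6, 1.3, 4.9]
opening: 0.0337
gripper_force: 25.0
```

{"method": "servo_tool", "body": {"plan": "0 0 0 0;0 0 0 0;0 0 0 0;0 0 0 0;0 0 -0.03 0;0 0 -0.07 0;0 0 -0.09 0;0.161 -0.526 -0.09 0;0.161 -0.526 -0.09 0;0.161 -0.526 -0.09 0;0.161 -0.526 -0.09 0;0.161 -0.526 -0.09 0", "grip": -1}}

```text
t: 15.87
tool_pos: [0.5292, -0.1441, 0.1407]
orientation: [3.141, -0.002, 0.001]
force: [0.2, -0.6, -0.6]
opening: 0.093
gripper_force: 0.0
```

```bash
python3 go.py .63 .1805 .14
```

```text
t 15.8667 pos [ 0.5292 -0.1441  0.1407] yaw -0.07 zax [ 0. -0. -1.] q6 1.21 shift [ 0.1004 -0.3247  0.0007] turn -0.1 F [ 0.2 -0.6 -0.6] open 0.093
```

{"method": "servo_tool", "body": {"plan": "0.1 -0.322 0 0;0.1 -0.322 0 0;0.1 -0.322 0 0;0.1 -0.322 0 0;0.1 -0.322 0 0;0.1 -0.322 0 0;0.1 -0.322 0 0;0.1 -0.322 0 0;0.1 -0.322 0.03 0;0.1 -0.322 0.06 0;0.1 -0.322 0.07 0;0.1 -0.322 0.07 0"}}

```text
t: 16.87
tool_pos: [0.6259, 0.1756, 0.066]
orientation: [3.14, -0.0, -0.013]
force: [-1.3, 0.4, 0.6]
opening: 0.0925
gripper_force: 0.0
```

```bash
python3 go.py .63 .1805 .02;python3 - <<'E'
from h import *
L=[]
for n,p in(("scene",(.468,-.344,.04)),("top",(.468,-.344,.04)),("scene",(.63,.18,.03))):
    c=cam(n);u,v=map(int,proj(c,p));L.append(cv2.resize(c["image"][v-40:v+40,u-40:u+40],(264,264)))
cv2.imwrite("pics/p3.png",np.hstack(L))
E
```

```text
t 16.8667 pos [0.6259 0.1756 0.066 ] yaw -0.02 zax [-0.008 -0.002 -1.   ] q6 1.77 shift [ 0.0045 -0.005   0.0459] turn -0.0 F [-1.3  0.4  0.6] open 0.0925
```

View pics/p3.png

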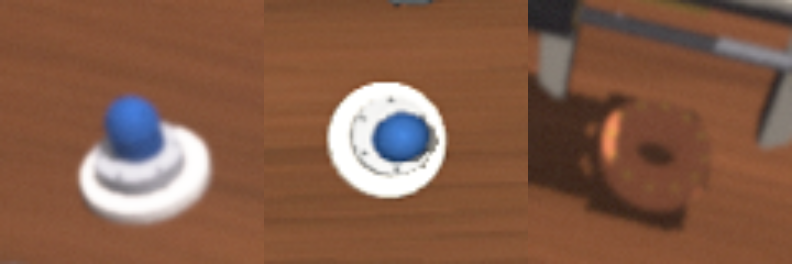

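White candlestick is stacked and upright: blue cap at left crop (133,130), steel foot and disc below. The copper foot (652,155) is between the fingers.

{"method": "servo_tool", "body": {"plan": "0.002 -0.003 0.015 0;0.002 -0.003 0.03 0;0.002 -0.003 0.042 0;0.002 -0.003 0.046 0;0.002 -0.003 0.046 0;0.002 -0.003 0.046 0"}}

```text
t: 17.52
tool_pos: [0.6307, 0.179, 0.0238]
orientation: [3.141, -0.001, -0.002]
force: [-0.4, -0.5, 0.3]
opening: 0.0929
gripper_force: 0.0
```

```bash
python3 go.py .63 .1805 .02
```

```text
t 17.5167 pos [0.6307 0.179  0.0238] yaw -0.04 zax [-0.002 -0.    -1.   ] q6 1.77 shift [-0.0007 -0.0015  0.0038] turn -0.0 F [-0.4 -0.5  0.3] open 0.0929
```

{"method": "servo_tool", "body": {"plan": "0 -0.001 0.004 0;0 -0.001 0.004 0;0 -0.001 0.004 0;0 -0.001 0.004 0;0 -0.001 0.004 0;0 -0.001 0.004 0;0 -0.001 0.004 0;0 -0.001 0.004 0;0 -0.001 0.004 0;0 -0.001 0.004 0", "grip": 1}}

```text
t: 18.35
tool_pos: [0.6315, 0.1801, 0.021]
orientation: [-3.142, 0.001, -0.001]
force: [-0.7, -0.8, 3.4]
opening: 0.0559
gripper_force: 25.0
```

{"method": "servo_tool", "body": {"plan": "0 0 -0.01 0;0 0 -0.04 0;0 0 -0.08 0;0 0 -0.1 0;0 0 -0.1 0;0 0 -0.1 0;0 0 -0.1 0"}}

```text
t: 18.93
tool_pos: [0.6306, 0.18, 0.1198]
orientation: [3.141, -0.001, -0.002]
force: [-0.1, -0.6, -1.6]
opening: 0.0553
gripper_force: 25.0
```

```bash
python3 go.py .436 .192 .12
```

```text
t 18.9333 pos [0.6306 0.18   0.1198] yaw -0.03 zax [-0.001 -0.    -1.   ] q6 1.77 shift [-1.946e-01 -1.180e-02  1.000e-04] turn -0.0 F [-0.1 -0.6 -1.6] open 0.0553
```

{"method": "servo_tool", "body": {"plan": "-0.195 -0.012 0 0;-0.195 -0.012 0 0;-0.195 -0.012 0 0;-0.195 -0.012 0 0;-0.195 -0.012 0 0;-0.195 -0.012 0 0;-0.195 -0.012 0 0;-0.195 -0.012 0 0;-0.195 -0.012 0 0;-0.195 -0.012 0 0"}}

```text
t: 19.77
tool_pos: [0.4372, 0.1921, 0.1205]
orientation: [3.141, -0.002, -0.0]
force: [0.1, -0.8, -0.5]
opening: 0.0559
gripper_force: 25.0
```

```bash
python3 go.py .436 .192 .0325;python3 - <<'E'
from h import *
L=[]
for n in("top","scene"):
    c=cam(n);u,v=map(int,proj(c,(.436,.192,.07)));print(n,proj(c,(.436,.192,.062)),proj(c,(.436,.192,.115)),u,v);L.append(cv2.resize(c["image"][v-50:v+50,u-65:u+65],(390,300)))
cv2.imwrite("pics/p4.png",np.hstack(L))
E
```

```text
t 19.7667 pos [0.4372 0.1921 0.1205] yaw -0.07 zax [-0. -0. -1.] q6 1.88 shift [-0.0011  0.0001  0.088 ] turn -0.1 F [ 0.1 -0.8 -0.5] open 0.0559
top (np.float64(188.36838265464564), np.float64(223.70934203906643)) (np.float64(183.96749823546077), np.float64(221.44510379957438)) 187 223
scene (np.float64(394.05158732919983), np.float64(217.08891481363827)) (np.float64(399.6525377702165), np.float64(197.42512834700256)) 394 214
```

View pics/p4.png

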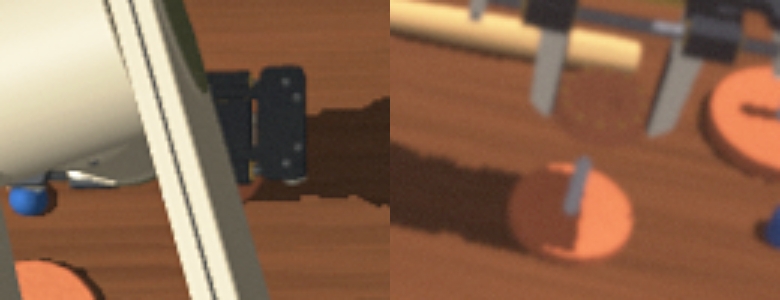

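Pin tip at right crop (586,158) and the foot at (603,98) both match the projections to under 1 px. Lowering.

{"method": "servo_tool", "body": {"plan": "-0.001 0 0.01 0;-0.001 0 0.03 0;-0.001 0 0.05 0;-0.001 0 0.065 0;-0.001 0 0.075 0;-0.001 0 0.08 0;-0.001 0 0.083 0;-0.001 0 0.085 0;-0.001 0 0.085 0;-0.001 0 0.085 0"}}

```text
t: 20.7
tool_pos: [0.4359, 0.1925, 0.0364]
orientation: [-3.141, 0.001, -0.002]
force: [-0.1, -1.0, 0.2]
opening: 0.0556
gripper_force: 25.0
```

{"method": "servo_tool", "body": {"plan": "0 0 0.001 0;0 0 0.002 0;0 0 0.003 0;0 0 0.003 0"}}

```text
t: 21.03
tool_pos: [0.4356, 0.1924, 0.0329]
orientation: [-3.141, 0.001, -0.001]
force: [0.5, 0.3, -0.0]
opening: 0.0556
gripper_force: 25.0
```

{"method": "servo_tool", "body": {"plan": "0 0 0.001 0;0 0 0.001 0;0 0 0.001 0"}}

```text
t: 21.28
tool_pos: [0.4356, 0.1924, 0.0329]
orientation: [-3.142, 0.001, -0.001]
force: [-5.2, -1.9, 12.0]
opening: 0.0559
gripper_force: 25.0
```

{"method": "servo_tool", "body": {"plan": "0 0 0 0;0 0 0 0;0 0 0 0;0 0 0 0;0 0 -0.03 0;0 0 -0.07 0;0 0 -0.11 0;0.037 0.368 -0.11 0;0.037 0.368 -0.11 0;0.037 0.368 -0.11 0;0.037 0.368 -0.11 0;0.037 0.368 -0.11 0", "grip": -1}}

```text
t: 22.28
tool_pos: [0.4558, -0.0167, 0.1418]
orientation: [3.142, 0.0, 0.001]
force: [0.7, 1.0, -0.5]
opening: 0.093
gripper_force: 0.0
```

```bash
python3 go.py .473 -.176 .14
```

```text
t 22.2833 pos [ 0.4558 -0.0167  0.1418] yaw 0.01 zax [ 0.001 -0.    -1.   ] q6 1.42 shift [0.0172 0.1593 0.0019] turn 0.0 F [ 0.7  1.  -0.5] open 0.093
```

{"method": "servo_tool", "body": {"plan": "0.017 0.158 0 0;0.017 0.158 0 0;0.017 0.158 0 0;0.017 0.158 0 0;0.017 0.158 0 0;0.017 0.158 0 0;0.017 0.158 0.03 0;0.017 0.158 0.06 0;0.017 0.158 0.08 0;0.017 0.158 0.08 0;0.017 0.158 0.08 0;0.017 0.158 0.08 0"}}

```text
t: 23.28
tool_pos: [0.4737, -0.1726, 0.063]
orientation: [3.141, 0.001, 0.002]
force: [-0.3, -0.5, 0.3]
opening: 0.0931
gripper_force: 0.0
```

```bash
python3 go.py .473 -.176 .024; python3 m2.py
```

```text
t 23.2833 pos [ 0.4737 -0.1726  0.063 ] yaw 0.02 zax [ 0.001 -0.    -1.   ] q6 1.12 shift [-0.0007  0.0034  0.039 ] turn 0.0 F [-0.3 -0.5  0.3] open 0.0931
red_jig top [192.2 225.5] [79. 81.] [0.4366 0.1922] r 0.477
green top [266.5 208.3] [32. 33.] [0.4709 0.0219] r 0.471
red_jig scene [389.5 233.2] [68. 86.] [0.4321 0.1924] r 0.473
green scene [301.9 227.2] [32. 42.] [0.4672 0.0213] r 0.468
white_jig scene [137.7 193.2] [66. 88.] [ 0.4712 -0.343 ] r 0.583
```

{"method": "servo_tool", "body": {"plan": "-0.001 0.003 0.01 0;-0.001 0.003 0.025 0;-0.001 0.003 0.035 0;-0.001 0.003 0.038 0;-0.001 0.003 0.038 0;-0.001 0.003 0.038 0"}}

```text
t: 23.88
tool_pos: [0.4719, -0.1761, 0.0237]
orientation: [-3.141, 0.001, 0.0]
force: [-0.6, 0.4, 0.6]
opening: 0.0925
gripper_force: 0.0
```

{"method": "servo_tool", "body": {"plan": "0 0 0 0;0 0 0 0;0 0 0 0;0 0 0 0;0 0 0 0;0 0 0 0;0 0 0 0;0 0 0 0;0 0 0 0;0 0 0 0;0 0 0 0", "grip": 1}}

```text
t: 24.8
tool_pos: [0.4719, -0.176, 0.0236]
orientation: [-3.142, 0.001, 0.0]
force: [-0.6, -0.4, 0.5]
opening: 0.0386
gripper_force: 25.0
```

{"method": "servo_tool", "body": {"plan": "0 0 -0.01 0;0 0 -0.04 0;0 0 -0.08 0;0 0 -0.1 0;0 0 -0.1 0;-0.037 -0.368 -0.1 0;-0.037 -0.368 -0.1 0;-0.037 -0.368 -0.1 0;-0.037 -0.368 -0.1 0;-0.037 -0.368 -0.1 0;-0.037 -0.368 -0.1 0;-0.037 -0.368 -0.1 0"}}

```text
t: 25.8
tool_pos: [0.4417, 0.1159, 0.1232]
orientation: [3.141, -0.001, -0.001]
force: [1.9, -0.3, -1.1]
opening: 0.0385
gripper_force: 25.0
```

```bash
python3 go.py .436 .192 .12
```

```text
t 25.8 pos [0.4417 0.1159 0.1232] yaw -0.05 zax [-0. -0. -1.] q6 1.72 shift [-0.0058 -0.0761  0.0032] turn -0.1 F [ 1.9 -0.3 -1.1] open 0.0385
```

{"method": "servo_tool", "body": {"plan": "-0.006 -0.075 0 0;-0.006 -0.075 0 0;-0.006 -0.075 0 0;-0.006 -0.075 0 0;-0.006 -0.075 0 0;-0.006 -0.075 0 0;-0.006 -0.075 0 0"}}

```text
t: 26.38
tool_pos: [0.437, 0.188, 0.1234]
orientation: [3.141, -0.004, -0.001]
force: [-0.3, 0.1, -0.1]
opening: 0.0387
gripper_force: 25.0
```

```bash
python3 go.py .435 .192 .0516;python3 - <<'E'
from h import *
L=[]
for n in("top","scene"):
    c=cam(n);u,v=map(int,proj(c,(.436,.192,.07)));print(n,proj(c,(.436,.192,.062)),proj(c,(.436,.192,.124)),u,v);L.append(cv2.resize(c["image"][v-50:v+50,u-65:u+65],(390,300)))
cv2.imwrite("pics/p5.png",np.hstack(L))
E
```

```text
t 26.3833 pos [0.437  0.188  0.1234] yaw -0.14 zax [-0. -0. -1.] q6 1.87 shift [-0.002  -0.0041  0.0718] turn -0.1 F [-0.3  0.1 -0.1] open 0.0387
top (np.float64(188.36838265464564), np.float64(223.70934203906643)) (np.float64(183.17717057715345), np.float64(221.0384832353381)) 187 223
scene (np.float64(394.05158732919983), np.float64(217.08891481363827)) (np.float64(400.6589931561636), np.float64(193.8916702302286)) 394 214
```

View pics/p5.png

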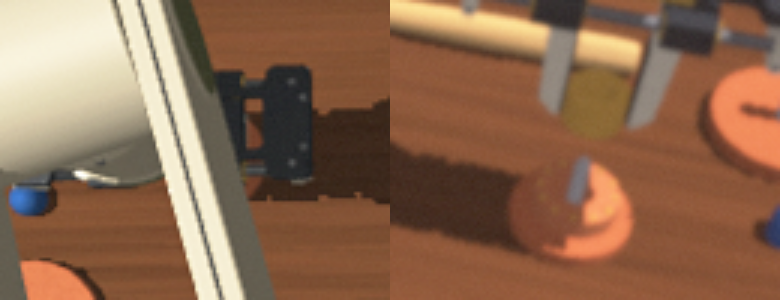

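Copper foot is on the red pin (crop (575,195), tip (586,158)), with the sleeve held level above it at (597,100). Trimming y, then lowering.

{"method": "servo_tool", "body": {"plan": "-0.001 -0.003 0 0;-0.001 -0.003 0.01 0;-0.001 -0.003 0.025 0;-0.001 -0.003 0.04 0;-0.001 -0.003 0.052 0;-0.001 -0.003 0.062 0;-0.001 -0.003 0.067 0;-0.001 -0.003 0.069 0;-0.001 -0.003 0.069 0;-0.001 -0.003 0.069 0"}}

```text
t: 27.32
tool_pos: [0.4364, 0.1923, 0.0552]
orientation: [-3.141, 0.001, -0.001]
force: [0.4, -0.3, -1.8]
opening: 0.0387
gripper_force: 25.0
```

{"method": "servo_tool", "body": {"plan": "0 0 0.001 0;0 0 0.002 0;0 0 0.002 0;0 0 0.002 0"}}

```text
t: 27.65
tool_pos: [0.4361, 0.1922, 0.0529]
orientation: [-3.141, 0.001, -0.001]
force: [-0.2, -0.4, -0.2]
opening: 0.0384
gripper_force: 25.0
```

{"method": "servo_tool", "body": {"plan": "-0.001 0 0.001 0;-0.001 0 0.002 0;-0.001 0 0.002 0;-0.001 0 0.002 0"}}

```text
t: 27.98
tool_pos: [0.4351, 0.1923, 0.0515]
orientation: [-3.141, 0.001, -0.001]
force: [-4.1, -1.0, 7.8]
opening: 0.039
gripper_force: 25.0
```

{"method": "servo_tool", "body": {"plan": "0 0 0 0;0 0 0 0;0 0 0 0;0 0 0 0;0 0 -0.03 0;0 0 -0.07 0;0 0 -0.09 0;0.034 0.171 -0.09 0;0.034 0.171 -0.09 0;0.034 0.171 -0.09 0;0.034 0.171 -0.09 0;0.034 0.171 -0.09 0", "grip": -1}}

```text
t: 28.98
tool_pos: [0.4696, 0.016, 0.1409]
orientation: [3.139, -0.006, 0.002]
force: [-0.4, 0.3, 1.1]
opening: 0.0929
gripper_force: 0.0
```

{"method": "servo_tool", "body": {"plan": "0 0 0 0;0 0 0.03 0;0 0 0.06 0;0 0 0.06 0;0 0 0.06 0;0 0 0.06 0"}}

```text
t: 29.48
tool_pos: [0.4691, 0.0222, 0.0817]
orientation: [-3.141, -0.001, -0.001]
force: [0.4, 0.3, 0.2]
opening: 0.0929
gripper_force: 0.0
```

```bash
python3 go.py .4695 .0215 .023;python3 - <<'E'
from h import *
L=[]
for n,p in(("scene",(.47,.0215,.04)),("top",(.47,.0215,.04)),("scene",(.436,.192,.05))):
    c=cam(n);u,v=map(int,proj(c,p));L.append(cv2.resize(c["image"][v-40:v+40,u-40:u+40],(264,264)))
cv2.imwrite("pics/p6.png",np.hstack(L))
E
```

```text
t 29.4833 pos [0.4691 0.0222 0.0817] yaw 0.04 zax [ 0.  0. -1.] q6 1.51 shift [0.0003 0.0007 0.0587] turn 0.0 F [0.4 0.3 0.2] open 0.0929
```

View pics/p6.png

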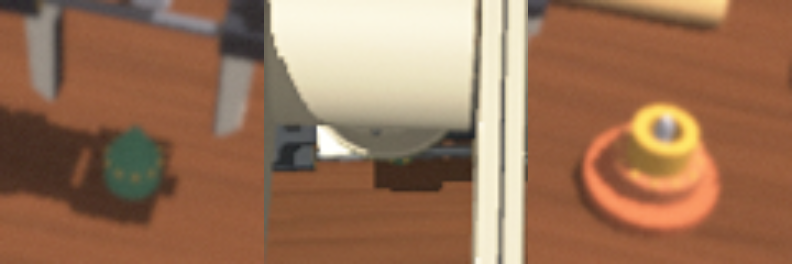

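Sleeve is seated flat with the pin in its bore (right crop (664,125)). The green cap (133,165) is between the open fingers.

{"method": "servo_tool", "body": {"plan": "0 0.001 0.02 0;0 0.001 0.04 0;0 0.001 0.053 0;0 0.001 0.058 0;0 0.001 0.058 0;0 0.001 0.058 0"}}

```text
t: 30.13
tool_pos: [0.4696, 0.0202, 0.0237]
orientation: [3.142, -0.001, 0.002]
force: [-0.0, -0.0, 0.2]
opening: 0.0932
gripper_force: 0.0
```

{"method": "servo_tool", "body": {"plan": "0 0 0 0;0 0 0 0;0 0 0 0;0 0 0 0;0 0 0 0;0 0 0 0;0 0 0 0;0 0 0 0;0 0 0 0;0 0 0 0;0 0 0 0", "grip": 1}}

```text
t: 31.05
tool_pos: [0.4688, 0.0202, 0.0226]
orientation: [-3.142, 0.001, 0.0]
force: [1.4, 0.4, -0.2]
opening: 0.0345
gripper_force: 25.0
```

{"method": "servo_tool", "body": {"plan": "0 0 -0.01 0;0 0 -0.04 0;0 0 -0.08 0;0 0 -0.1 0;0 0 -0.1 0;-0.034 -0.171 -0.1 0;-0.034 -0.171 -0.1 0;-0.034 -0.171 -0.1 0;-0.034 -0.171 -0.1 0;-0.034 -0.171 -0.1 0;-0.034 -0.171 -0.1 0;-0.034 -0.171 -0.1 0"}}

```text
t: 32.05
tool_pos: [0.4344, 0.1911, 0.1221]
orientation: [3.141, 0.002, -0.002]
force: [0.4, 0.2, -0.6]
opening: 0.0343
gripper_force: 25.0
```

```bash
python3 go.py .4355 .192 .0756;python3 - <<'E'
from h import *
L=[]
for n in("top","scene"):
    c=cam(n);u,v=map(int,proj(c,(.436,.192,.08)));print(n,proj(c,(.436,.192,.062)),proj(c,(.436,.192,.12)),u,v);L.append(cv2.resize(c["image"][v-50:v+50,u-65:u+65],(390,300)))
cv2.imwrite("pics/p7.png",np.hstack(L))
E
```

```text
t 32.05 pos [0.4344 0.1911 0.1221] yaw 0.08 zax [-0.001 -0.001 -1.   ] q6 1.88 shift [ 0.0012 -0.0009  0.0465] turn 0.1 F [ 0.4  0.2 -0.6] open 0.0343
top (np.float64(188.36838265464564), np.float64(223.70934203906643)) (np.float64(183.5300514888375), np.float64(221.22003911777364)) 186 222
scene (np.float64(394.05158732919983), np.float64(217.08891481363827)) (np.float64(400.20958815693405), np.float64(195.4694388669896)) 395 210
```

View pics/p7.png

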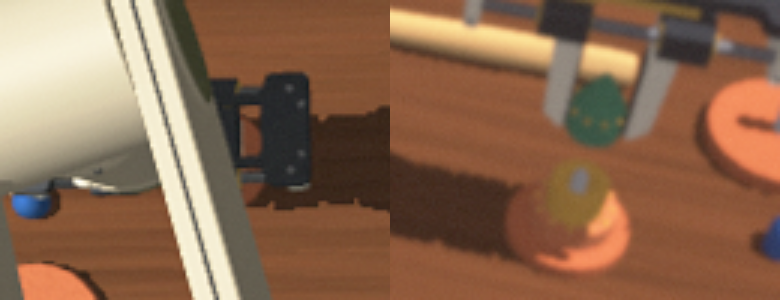

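Green cap is held upright (right crop (597,115)) over the sleeve and pin (580,180). Lowering.

{"method": "servo_tool", "body": {"plan": "0.001 0 0 0;0.001 0 0.005 0;0.001 0 0.015 0;0.001 0 0.025 0;0.001 0 0.035 0;0.001 0 0.041 0;0.001 0 0.044 0;0.001 0 0.045 0;0.001 0 0.045 0;0.001 0 0.045 0"}}

```text
t: 32.98
tool_pos: [0.4362, 0.1913, 0.078]
orientation: [-3.141, 0.001, -0.001]
force: [0.4, 0.1, -1.3]
opening: 0.0343
gripper_force: 25.0
```

{"method": "servo_tool", "body": {"plan": "0 0 0.001 0;0 0 0.002 0;0 0 0.002 0;0 0 0.002 0"}}

```text
t: 33.32
tool_pos: [0.436, 0.1912, 0.0758]
orientation: [-3.142, 0.001, -0.0]
force: [0.5, 0.3, -1.0]
opening: 0.0343
gripper_force: 25.0
```

{"method": "servo_tool", "body": {"plan": "0 0 0.001 0;0 0 0.002 0;0 0 0.002 0;0 0 0.002 0"}}

```text
t: 33.65
tool_pos: [0.4363, 0.1913, 0.0745]
orientation: [-3.141, 0.001, -0.001]
force: [-2.7, -0.9, 6.8]
opening: 0.034
gripper_force: 25.0
```

Seated at the expected height. Releasing, lifting and moving clear.

{"method": "servo_tool", "body": {"plan": "0 0 0 0;0 0 0 0;0 0 0 0;0 0 0 0;0 0 -0.03 0;0 0 -0.07 0;0 0 -0.11 0;0 0.2 -0.11 0;0 0.2 -0.11 0;0 0.2 -0.11 0;0 0.2 -0.11 0;0 0.2 -0.11 0", "grip": -1}}

```text
t: 34.65
tool_pos: [0.4354, -0.0112, 0.1838]
orientation: [3.141, -0.001, 0.001]
force: [-0.7, -0.2, -0.1]
opening: 0.0931
gripper_force: 0.0
```

Run:
```python
from h import *
L=[]
for n,p in(("scene",(.436,.192,.05)),("top",(.436,.192,.05)),("scene",(.5,-.27,.05))):
    c=cam(n);u,v=map(int,proj(c,p));L.append(cv2.resize(c["image"][v-40:v+40,u-40:u+40],(264,264)))
cv2.imwrite("pics/p8.png",np.hstack(L))
```

```text
(no output)
```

View pics/p8.png

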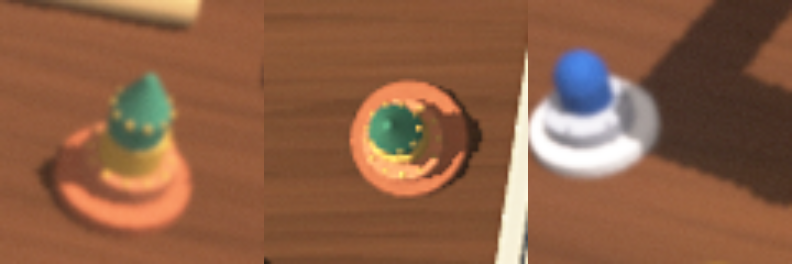

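Both stacks are complete and upright: green cap on the sleeve at (140,110), blue cap on the steel foot at (582,80). The robot is clear of both, so I'm handing in.

```bash
python3 -c "
from plant import robot
print(robot.close_job())"
```

```text
the job is handed in; nothing more can be done
None
```

Both candlesticks are threaded in the order asked, upright and flat in the last pictures; the arm never went near the flux jar, and the job was handed in at about 35 s (no verdict came back).

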